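# Clamp the dicer's blade grid with the T-key

## Task

The blade grid has been put back loose in the bench dicer. Take the T-key and with it turn both square-headed cam screws clockwise until each cam grips the grid firmly against the back stop, stopping when you feel it bite and not forcing it further, because the thin grid bows; then stand the key upright on the worktop again. Turn the screws only with the key, and leave the tin, ramekin, garlic and potato where they are.

Things in the scene. Friction and masses are not known exactly. Their poses are not given: they have to be found in the camera images.
- dicer: Bench dicer, fixed: aluminium deck 206 (x) x 180 (y) mm, top 76 mm over the worktop, on legs over a pan; a pusher plate with white studs stands open at its back (+x), 265 mm high. Origin on the worktop under the deck's middle, z up. On the deck, from -x to +x: two cam screws, axes upright at x = -61, y = +42 (l) and -42 mm (r); the grid between low side guides; a steel back stop bar.
- grid: Blade grid, loose: square steel frame 120 x 120 x 12 mm with crossed blades, lying on the deck with some mm of play. Origin at the centre of its underside, z up. The cams push it to the dicer's +x against the back stop; that stop is adjustable and not measured, so the angle at which the cams bite differs each time.
- turn_l (a joint): Turn of the left (+y) cam screw, rad, growing clockwise seen from above; starts loose at 0 to 0.3. At 0 its head's flats are parallel to the dicer's x and y. Captive (does not rise or sink), friction about 0.1 N m, stays where left. The cam bites somewhere between 1.0 and 1.6; then each 0.1 rad adds many newtons. Mechanical end 2.1, far too tight.
- turn_r (a joint): The same for the right (-y) cam screw.
- cam_l: Left cam screw, turns with turn_l. Origin on its axis at the deck's top, z up, x = dicer's x at joint 0. Upward: dark eccentric disc (radius 17, 6 mm off axis) that presses the grid's front edge, a flat nose that swings over the grid, a shoulder with its top 17.6 mm over the deck, a square head 18 x 18 mm, sides along body x and y, up to 37.6 mm, the top 6 mm tapered to 11 mm.
- cam_r: Right cam screw, the same.
- head_l (a point): Middle of the top of the left square head, 37.6 mm over the deck, on the axis.
- head_r (a point): Middle of the top of the right square head.
- t_key: T-key, loose, 0.2 kg, stands on its socket. Origin: centre of the socket's mouth (underside), z up. Square socket 38 x 38 x 32 mm, bore 22 x 22 mm, 23 deep, open downward, sides along body x and y. Round shaft above; on top a flat-sided bar 110 long (x), 16 thick (y), 18 high, 100 to 118 mm over the mouth. Fully on a head, the mouth rests on the shoulder, 17.6 mm over the deck.
- key_bar (a point): Middle of the key's cross bar, 109 mm over the mouth; grip it here across its 16 mm.
- key_mouth (a point): Centre of the key's socket mouth, the body's origin.
- tin: Bystander: low steel tin, 86 mm across, 40 mm high. Origin at its underside.
- ramekin: Bystander: brown ramekin, 69 mm across, 34 mm high. Origin at its underside.
- garlic_bulb: Bystander: garlic bulb, 50 mm. Origin at its underside.
- potato: Bystander: potato, 50 x 89 x 44 mm. Origin at its underside.

How it is judged:
By the outcome, as a careful person would: the job done as asked, in the order asked, and still so for the second after the job is handed in, with the robot touching nothing.
It also fails if it takes over 72 s, if anything falls off the work surface, if the arm or the gripper's body presses on something with over 40 N, if the wrist force passes 120 N, or if a joint passes its speed limit or range.

## Robot

A 6-joint arm with a two-finger parallel gripper is mounted at the origin on a cart in front of the work surface, level with it; the furniture and walls round the work are solid. World frame = base frame: x ahead of the robot, y to its left, z up, the work surface at z = 0. Lengths are in mm, angles in rad, forces in N, time in s.
With the tool pointing down it reaches from about 350 to 800 mm from the base axis. Payload 7.3 kg.
Tool frame: the origin (TCP) lies midway between the tips of the shut fingers; the grasp point (between the pads) lies 19 mm behind it; z points along the fingers, y is the line along which they close (so a half turn about z gives the same grasp; the last joint's range is limited). The gripper opens to 85 mm and grips with 20 to 120 N. Pads are 22 mm wide; open, the fingers measure 114 mm over their backs; the gripper's body (76 mm by 85 mm) begins 54 mm behind the grasp point. The pads swing forward as they close: fully open they stand 13 mm farther back than shut.
Start: joints at [1.164, 0.342, 1.524, -0, 1.275, -0.146], TCP at [135.358, 507.273, 202.022] pointing down, gripper open.
Joint ranges: [-2.53, 2.53], [-0.77, 2.02], [0.04, 2.7], [-1, 4.14], [0.28, 2.66], [-3.11, 3.11]. Speed limits (rad/s): [2.57, 2.57, 3.14, 3.14, 3.14, 3.14].

## Interface

Orientations are given as a unit quaternion [x, y, z, w].
In Python, from plant import r gives the robot as it stands. The module is installed in compiled form; this text tells all that it offers.
- The arm moves only by the tool send_rows, never from a script. Its argument "deltas" is a list of rows, each a list of 2 entries, a list of its own where there are three numbers: the shift along the tool's x, y, z in mm, then the turn, a rotation vector about the tool's x, y, z in degrees. In form: [[[dx, dy, dz], [ax, ay, az]], ...]. A call has exactly 10 rows; each row is the pose to reach, as a shift and turn from the pose commanded when the call began, along the tool's axes at that moment; what a row does not reach only later rows make up. A row lasts 1/8 s, in which the tool goes at most 62.5 mm and 10.7 degrees, less where a joint would pass 70% of its speed; a pose out of reach is approached as far as the arm can. A call with a gripper value outside its range is refused whole. "jaw" is the opening, from 0 (shut) to 1 (fully open), set as the call begins (left out, the last holds). The fingers move at their own pace and stop on an object; "newtons" is the grip in N (left out, the last holds). Time passes only in rows, so rows that repeat a pose let the fingers close, or fill a call up. It gives the time, the measured TCP pose, the force, the opening and the grip force at its end, in the units of the state.
- r.sense(): the state, without advancing time (a new reading comes with each control period).
- r.read_camera(name): name is "scene" or "top" or "wrist"; returns the picture (400x640x3 uint8, red, green, blue); there is no depth.
- r.get_calibration(name): a dict with "K" (3x3 intrinsics, pixels), "k1" (the pictures are not rectified: a ray, as slopes to the right and down, at radius r is drawn at 1 + k1 r^2 times it, then the intrinsics apply), "extrinsics" (4x4, takes a point from world to camera coordinates). Camera axes: x right, y down, z forward; pixel columns grow to the right and rows downward; lengths in mm; the calibration is good to about 2 mm. A picture is of the moment at which its call begins: read the wrist's pose just before it. get_calibration takes no time and is no camera call; for the wrist camera it gives the pose at the moment of the call.
- r.job_done(): hands the job in; it is judged then, once.
The state is a dict: "clock": time; "joint_pos": joint angles; "qd": joint speeds; "joint_efforts": joint torques, N m; "tcp_pos": TCP position; "eef_rot": TCP orientation; "wrist_force": force on the tool from outside, world axes, zero at the start; "wrist_torque": the same for the moment, N m; "grip_width": opening from 0.0 (shut) to 1.0 (fully open); "grasp_force": force on a finger pad.
Only numpy, scipy, OpenCV 4.12 (cv2) and the standard library are available. Lean on these libraries where they do the work, as an engineer would, in place of code of your own. Each camera call takes 0.05 s, during which the arm holds its last target. There are 200 camera calls.

## Working session

There is one attempt and no reset: what is moved stays moved. The work goes in short steps, Python scripts to look and compute and a tool call to move; the robot and the scene stay as the last step left them, time stands still between calls to the robot, and variables do not carry over. Pictures are saved under pics/ and viewed, at most 10 in all, crops included, and the job is handed in when it is done.

Besides the shell and the picture viewer there is one more tool, called after "Call:" as a command line: name --argument value ..., lists and objects as JSON in quotes. send_rows: Moves the arm, as the interface text tells. Its arguments: {"type":"object","properties":{"deltas":{"type":"array"},"jaw":{"type":"number"},"newtons":{"type":"number"}},"required":["deltas"]}

```bash
mkdir -p pics; ls; python3 - <<'E'
from plant import r
import cv2,numpy as np
s=r.sense();print({k:np.round(v,3).tolist() for k,v in s.items()})
for n in("scene","top"):
    cv2.imwrite(f"pics/{n}0.png",r.read_camera(n)[:,:,::-1]); c=r.get_calibration(n);print(n,np.round(c["K"],1).tolist(),c["k1"],np.round(c["extrinsics"],3).tolist())
E
```

```text
pics
{'clock': 0.0, 'joint_pos': [1.164, 0.343, 1.525, 0.0, 1.275, -0.146], 'qd': [-0.002, -0.0, -0.001, 0.001, 0.001, 0.001], 'joint_efforts': [0.001, -43.367, -24.602, 0.0, 0.008, 0.0], 'tcp_pos': [135.145, 506.83, 201.323], 'eef_rot': [0.13, 0.992, -0.001, -0.0], 'wrist_force': [-0.471, -0.018, -1.339], 'wrist_torque': [-0.006, 0.029, -0.006], 'grasp_force': 0.0, 'grip_width': 1.0}
scene [[405.7, 0.0, 319.6], [0.0, 405.7, 196.0], [0.0, 0.0, 1.0]] -0.10653317597079592 [[0.523, -0.852, -0.006, -385.06], [-0.605, -0.366, -0.707, 360.86], [0.6, 0.374, -0.707, 693.346], [0.0, 0.0, 0.0, 1.0]]
top [[476.0, 0.0, 327.7], [0.0, 476.0, 198.7], [0.0, 0.0, 1.0]] -0.05907663326778162 [[-0.006, -1.0, 0.001, -93.804], [-0.994, 0.006, -0.106, 537.087], [0.106, -0.002, -0.994, 1401.305], [0.0, 0.0, 0.0, 1.0]]
```

View pics/scene0.png

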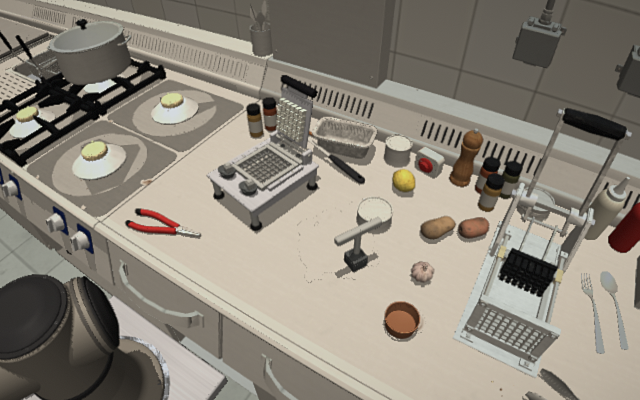

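View pics/top0.png

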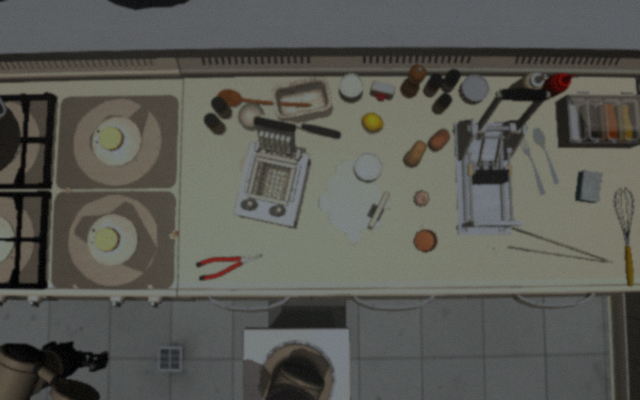

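The scene view shows the dicer at about (262,180), with cam heads at (226,170) and (247,186), and the key bar at (337,241)-(383,223). In the top view the key bar runs (371,226)-(386,196) and the cams are at (249,204) and (278,209). I'll triangulate a rough position for each.

```bash
cat > h.py <<'E'
import numpy as np,cv2
from scipy.spatial.transform import Rotation as R
def ray(c,uv):
    K=np.array(c["K"]);E=np.array(c["extrinsics"]);d=np.array([c["k1"],0,0,0,0],float)
    p=cv2.undistortPoints(np.array([[uv]],float),K,d)[0,0]
    v=E[:3,:3].T@np.array([*p,1]);return -E[:3,:3].T@E[:3,3],v/np.linalg.norm(v)
def tri(obs):
    A=0;b=0;L=[ray(c,u) for c,u in obs]
    for o,v in L: P=np.eye(3)-np.outer(v,v);A=A+P;b=b+P@o
    x=np.linalg.solve(A,b);return x,[round(float(np.linalg.norm((np.eye(3)-np.outer(v,v))@(x-o))),1) for o,v in L]
def atz(c,uv,z):
    o,v=ray(c,uv);return o+v*(z-o[2])/v[2]
def proj(c,X):
    E=np.array(c["extrinsics"]);rv=cv2.Rodrigues(E[:3,:3])[0]
    return cv2.projectPoints(np.atleast_2d(np.array(X,float)),rv,E[:3,3],np.array(c["K"]),np.array([c["k1"],0,0,0,0],float))[0][:,0]
def rel(s,pos,yaw=None):
    "shift in tool axes from measured pose to pos"
    return R.from_quat(s["eef_rot"]).inv().apply(np.array(pos)-s["tcp_pos"])
E
python3 - <<'E'
from h import *
from plant import r
a=r.get_calibration("scene");b=r.get_calibration("top")
for n,u,v in [("bar1",(337,241),(371,226)),("bar2",(383,223),(386,196)),("knobl",(226,170),(249,204)),("knobr",(247,186),(278,209)),("cornerFL",(210,178),(235,214)),("cornerFR",(243,203),(295,225))]:
    x,e=tri([(a,u),(b,v)]);print(n,x.round(0),e)
s=r.sense();w=r.get_calibration("wrist");E=np.array(w["extrinsics"]);print(np.round(w["K"],0).tolist(),w["k1"],np.round(E,3).tolist())
Rt=R.from_quat(s["eef_rot"]);print("tool axes\n",Rt.as_matrix().round(3)); print("cam in tool",Rt.inv().apply(-E[:3,:3].T@E[:3,3]-s["tcp_pos"]).round(1),"cam z in tool",Rt.inv().apply(E[2,:3]).round(3))
E
```

```text
bar1 [ 449. -218.  113.] [0.4, 0.4]
bar2 [ 538. -268.  109.] [7.0, 7.0]
knobl [515. 130.  93.] [1.3, 1.3]
knobr [498.  48.  93.] [3.5, 3.5]
cornerFL [491. 173.  64.] [2.1, 2.1]
cornerFR [445.   4. 109.] [11.6, 11.6]
[[327.0, 0.0, 316.0], [0.0, 327.0, 200.0], [0.0, 0.0, 1.0]] -0.0204389949927313 [[0.257, 0.966, -0.002, -524.907], [0.915, -0.243, 0.322, -41.907], [0.31, -0.084, -0.947, 379.712], [0.0, 0.0, 0.0, 1.0]]
tool axes
 [[-0.966  0.258 -0.001]
 [ 0.258  0.966 -0.001]
 [ 0.    -0.001 -1.   ]]
cam in tool [  82.7    0.7 -170.6] cam z in tool [-0.322 -0.     0.947]
```

Call:
send_rows --deltas '[[[-30, -20, -20], [0, 0, 0]], [[-80, -55, -40], [0, 0, 0]], [[-130, -90, -60], [0, 0, 0]], [[-180, -125, -60], [0, 0, 0]], [[-230, -160, -60], [0, 0, 0]], [[-285, -200, -60], [0, 0, 0]], [[-335, -235, -60], [0, 0, 0]], [[-385, -270, -60], [0, 0, 0]], [[-425, -300, -60], [0, 0, 0]], [[-439, -309, -60], [0, 0, 0]]]' --jaw 1

```text
clock: 1.35
tcp_pos: [481.0, 93.1, 261.3]
eef_rot: [0.132, 0.991, -0.0, -0.001]
wrist_force: [0.1, -0.1, 0.3]
grip_width: 0.997
grasp_force: 0.0
```

```bash
cat > snap.py <<'E'
import sys,pickle
from h import *
from plant import r
def snap(n):
    s=r.sense();c=r.get_calibration("wrist");im=r.read_camera("wrist")[:,:,::-1]
    cv2.imwrite(f"pics/{n}.png",im);pickle.dump((s,c),open(f"pics/{n}.pkl","wb"));print(s["clock"],s["tcp_pos"].round(1) if hasattr(s["tcp_pos"],"round") else s["tcp_pos"]);return s,c,im
if __name__=="__main__": snap(sys.argv[1])
E
python3 snap.py d1
```

```text
1.35 [481.   93.1 261.3]
```

Call:
send_rows --deltas '[[[10, -10, -5], [0, 0, 0]], [[20, -30, -10], [0, 0, 0]], [[30, -50, -20], [0, 0, 0]], [[40, -60, -30], [0, 0, 0]], [[40, -60, -30], [0, 0, 0]], [[40, -60, -30], [0, 0, 0]], [[40, -60, -30], [0, 0, 0]], [[40, -60, -30], [0, 0, 0]], [[40, -60, -30], [0, 0, 0]], [[40, -60, -30], [0, 0, 0]]]'

```text
clock: 2.65
tcp_pos: [425.8, 47.9, 291.8]
eef_rot: [0.13, 0.992, 0.0, -0.0]
wrist_force: [-0.1, -0.1, 0.7]
grip_width: 1.001
grasp_force: 0.0
```

```bash
python3 snap.py d2; python3 -c "
import cv2,numpy as np
a=cv2.imread('pics/d1.png');b=cv2.imread('pics/d2.png')
cv2.imwrite('pics/d12.png',cv2.resize(np.vstack([a[:,40:600],b[:,40:600]]),(420,600)))
cv2.imwrite('pics/d1v.png',cv2.resize(a,(800,500)))"
```

```text
2.65 [425.8  47.9 291.8]
```

View pics/d1v.png

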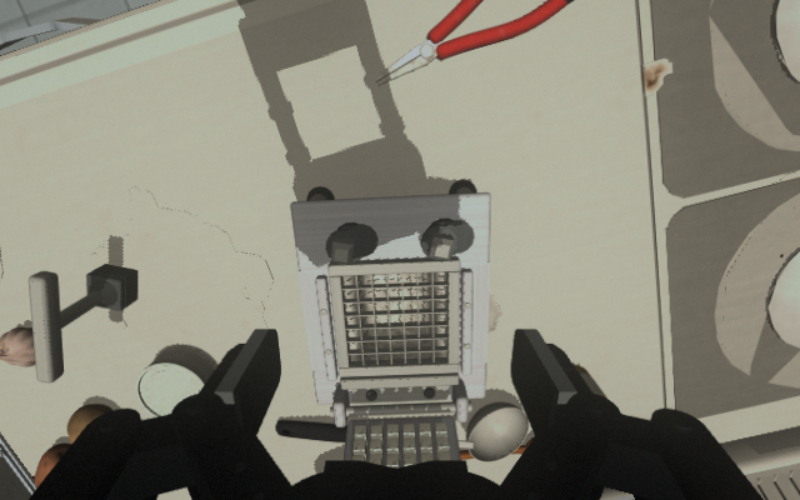

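d1 shows the dicer's deck front corners at (292,203) and (490,194), the heads at (343,240) and (445,230), and the key bar at (47,325), in a view scaled x1.25. Next I'll zoom in on the heads in both views.

```bash
python3 - <<'E'
from h import *
import pickle
out=[]
for n in("d1","d2"):
    s,c=pickle.load(open(f"pics/{n}.pkl","rb"));im=cv2.imread(f"pics/{n}.png")
    p=proj(c,[[515,130,105],[498,48,105]]).mean(0);x0,y0=int(p[0])-88,int(p[1])-33
    print(n,x0,y0);cr=im[max(y0,0):y0+66,x0:x0+176]
    cr=cv2.resize(cr,(800,300),interpolation=cv2.INTER_CUBIC);cr=cv2.convertScaleAbs(cr,alpha=1.5,beta=20)
    for k in range(0,176,20): cv2.putText(cr,str(x0+k),(int(k*800/176),10),0,.35,(0,0,255))
    for k in range(0,66,10): cv2.putText(cr,str(y0+k),(0,int(k*300/66)+4),0,.35,(255,0,0))
    out.append(cr)
cv2.imwrite("pics/dz.png",np.vstack(out))
E
```

```text
d1 230 164
d2 278 189
```

View pics/dz.png

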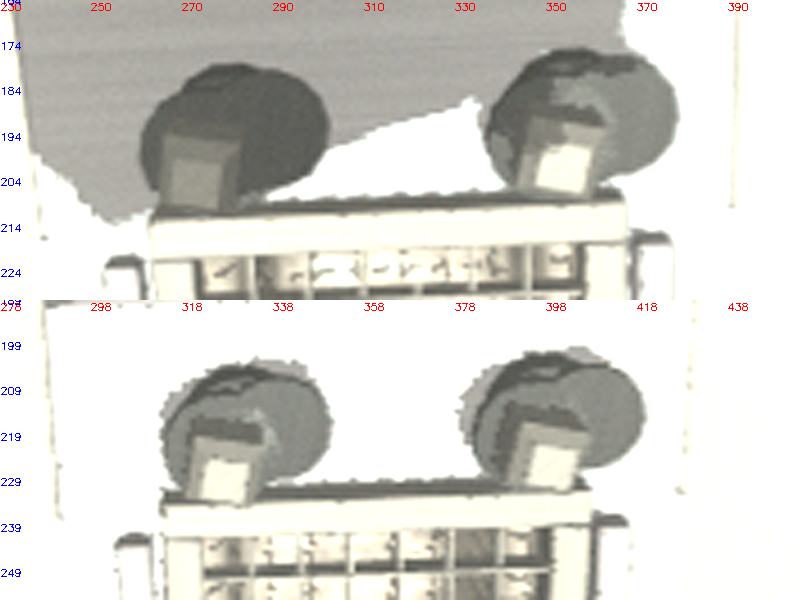

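The zoom shows clear head tops: r centred at d1 (274.7,204.7) and d2 (327.7,228.6), l at d1 (353.9,201.2) and d2 (399.7,226.2).

```bash
python3 - <<'E'
from h import *
import pickle
C={n:pickle.load(open(f"pics/{n}.pkl","rb"))[1] for n in("d1","d2")}
O={"d1":(230,164,0),"d2":(278,189,300)}
def px(n,u): o=O[n];return (o[0]+u[0]/4.545-.4,o[1]+(u[1]-o[2])/4.545-.4)
P={"r":((203,185),(226,480)),"l":((563,169),(553,469))}
X={}
for k,(a,b) in P.items(): X[k],e=tri([(C["d1"],px("d1",a)),(C["d2"],px("d2",b))]);print(k,X[k].round(1),e)
d=X["l"]-X["r"];print("sep",np.linalg.norm(d[:2]),"dicer yaw",np.degrees(np.arctan2(-d[0],d[1])))
Q={("d1","r"):[(190,163),(226,163),(220,208),(183,207)],("d1","l"):[(543,149),(592,150),(585,191),(535,190)],("d2","l"):[(537,448),(582,450),(574,491),(528,488)],("d2","r"):[(204,459),(250,462),(243,503),(199,500)]}
for (n,k),q in Q.items():
    w=[atz(C[n],px(n,u),113.6)[:2] for u in q];a=[]
    for i in range(4):
        v=w[(i+1)%4]-w[i];a.append(np.degrees(np.arctan2(v[1],v[0]))%90)
    print(n,k,np.round(a,1),np.mean(w,0).round(1),[round(float(np.linalg.norm(w[(i+1)%4]-w[i])),1) for i in range(4)])
# deck front corners & grid front edge for yaw
for n,a,b in[("d1",(292/1.25,203/1.25),(490/1.25,194/1.25))]:
    v=atz(C[n],a,76)-atz(C[n],b,76);print("deck edge",np.linalg.norm(v),np.degrees(np.arctan2(v[1],v[0])))
g=[atz(C["d1"],px("d1",u),88)[:2] for u in[(150,222),(625,200)]];v=g[1]-g[0];print("grid front",np.linalg.norm(v),np.degrees(np.arctan2(-v[0],v[1])))
print("bar",[atz(C["d1"],(u[0]/1.25,u[1]/1.25),118).round(1) for u in[(45,273),(48,382)]])
E
```

```text
r [501.9  41.8 104.6] [0.2, 0.2]
l [516.5 123.9 113.7] [0.3, 0.3]
sep 83.34177445103538 dicer yaw -10.13641044644126
d1 r [74.9 65.6 73.3 63.9] [499.4  44.1] [8.2, 11.0, 8.5, 10.8]
d1 l [73.7 68.1 73.7 66.2] [517.1 123.8] [11.1, 9.9, 11.4, 9.9]
d2 l [72.3 69.8 71.  67.7] [516.6 124.6] [11.5, 11.4, 11.9, 11.2]
d2 r [71.1 67.1 70.8 69. ] [498.   42.1] [11.7, 11.5, 11.3, 11.5]
deck edge 175.24667324831364 -102.46348205471173
grid front 117.62300613475087 -12.256508853557095
bar [array([ 447.5, -202.8,  118. ]), array([ 545.7, -258.7,  118. ])]
```

Call:
send_rows --deltas '[[[-15, -28, 0], [0, 0, 2]], [[-35, -60, 0], [0, 0, 4]], [[-60, -105, 5], [0, 0, 8]], [[-85, -150, 20], [0, 0, 12]], [[-110, -200, 40], [0, 0, 14.6]], [[-130, -240, 65], [0, 0, 14.6]], [[-140, -252, 85], [0, 0, 14.6]], [[-140, -252, 92], [0, 0, 14.6]], [[-140, -252, 92], [0, 0, 14.6]], [[-140, -252, 92], [0, 0, 14.6]]]'

```text
clock: 3.95
tcp_pos: [496.4, -231.0, 201.2]
eef_rot: [0.254, 0.967, -0.0, 0.001]
wrist_force: [0.8, 1.0, 0.6]
grip_width: 1.001
grasp_force: 0.0
```

```bash
python3 snap.py k1; python3 -c "
import cv2
cv2.imwrite('pics/k1v.png',cv2.resize(cv2.imread('pics/k1.png'),(800,500)))"
```

```text
3.95 [ 496.4 -231.   201.2]
```

View pics/k1v.png

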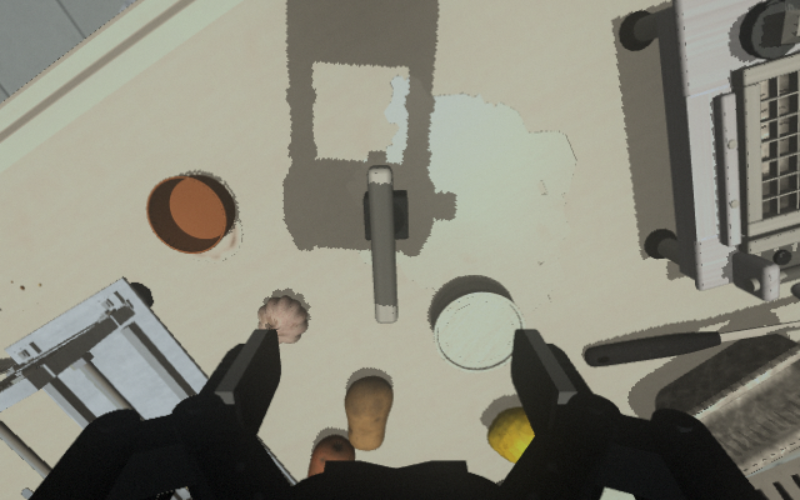

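The bar is seen from (380,168) to (386,320) in the x1.25 view, with the socket at (386,215). I'll triangulate it against d1.

```bash
python3 - <<'E'
from h import *
import pickle
L={n:pickle.load(open(f"pics/{n}.pkl","rb")) for n in("d1","k1")}
C={n:v[1] for n,v in L.items()}; s=L["k1"][0]
f=lambda u:(u[0]/1.25,u[1]/1.25)
pts=[]
for a,b in[((45,273),(379,167)),((48,382),(386,322))]:
    x,e=tri([(C["d1"],f(a)),(C["k1"],f(b))]);y=atz(C["k1"],f(b),118);pts.append(y);print(x.round(1),e,y.round(1))
m=(pts[0]+pts[1])/2;v=pts[1]-pts[0];print(m,np.linalg.norm(v),np.degrees(np.arctan2(v[1],v[0])))
R0=R.from_quat(s["eef_rot"]);t=R0.as_matrix();print("tool x yaw",np.degrees(np.arctan2(t[1,0],t[0,0])),"shift",rel(s,[m[0],m[1],90]).round(1))
# socket top face centre z=32
print("socket",atz(C["k1"],f((386,215)),32).round(1))
E
```

```text
[ 449.5 -215.9  105.1] [0.0, 0.0] [ 448.3 -214.6  118. ]
[ 547.7 -266.4  111.1] [1.1, 1.1] [ 543.3 -264.2  118. ]
[ 495.78975895 -239.39713339  118.        ] 107.17980167245663 -27.565999613508897
tool x yaw 150.52317045257712 shift [ -3.4  -7.6 111.2]
socket [ 494.4 -238.3   32. ]
```

Call:
send_rows --deltas '[[[-3, -7.6, 10], [0, 0, -1.9]], [[-3, -7.6, 35], [0, 0, -1.9]], [[-3, -7.6, 60], [0, 0, -1.9]], [[-3, -7.6, 85], [0, 0, -1.9]], [[-3, -7.6, 105], [0, 0, -1.9]], [[-3, -7.6, 113], [0, 0, -1.9]], [[-3, -7.6, 113], [0, 0, -1.9]], [[-3, -7.6, 113], [0, 0, -1.9]], [[-3, -7.6, 113], [0, 0, -1.9]], [[-3, -7.6, 113], [0, 0, -1.9]]]'

```text
clock: 5.25
tcp_pos: [495.1, -239.9, 87.4]
eef_rot: [0.239, 0.971, -0.0, 0.0]
wrist_force: [0.2, -0.8, -0.2]
grip_width: 1.001
grasp_force: 0.0
```

Call:
send_rows --deltas '[[[0, 0, 0], [0, 0, 0]], [[0, 0, 0], [0, 0, 0]], [[0, 0, 0], [0, 0, 0]], [[0, 0, 0], [0, 0, 0]], [[0, 0, 0], [0, 0, 0]], [[0, 0, 0], [0, 0, 0]], [[0, 0, 0], [0, 0, 0]], [[0, 0, 0], [0, 0, 0]], [[0, 0, 0], [0, 0, 0]], [[0, 0, 0], [0, 0, 0]]]' --jaw 0 --newtons 80

```text
clock: 6.5
tcp_pos: [495.0, -239.9, 87.3]
eef_rot: [0.239, 0.971, -0.0, 0.0]
wrist_force: [-1.8, 0.3, 5.1]
grip_width: 0.125
grasp_force: 78.9
```

Call:
send_rows --deltas '[[[0, 0, -20], [0, 0, 0]], [[0, 0, -55], [0, 0, 0]], [[0, 0, -95], [0, 0, 0]], [[0, 0, -130], [0, 0, 0]], [[8, 15, -150], [0, 0, -1]], [[24, 45, -153], [0, 0, -3]], [[45, 88, -153], [0, 0, -5]], [[66, 130, -153], [0, 0, -7.7]], [[85, 170, -153], [0, 0, -7.7]], [[100, 200, -153], [0, 0, -7.7]]]'

```text
clock: 7.75
tcp_pos: [498.4, -14.2, 239.0]
eef_rot: [0.173, 0.985, 0.0, -0.001]
wrist_force: [0.2, 0.0, -2.9]
grip_width: 0.128
grasp_force: 78.5
```

```bash
python3 - <<'E'
from h import *
from plant import r
s=r.sense();t=R.from_quat(s["eef_rot"]).as_matrix();print(s["tcp_pos"],np.degrees(np.arctan2(t[1,0],t[0,0])),rel(s,[498.4,42.1,241]).round(1),s["wrist_torque"],s["wrist_force"],s["grip_width"])
E
```

```text
[498.44130174 -14.22988158 239.01567576] 160.11156915542333 [19.2 53.  -1.9] [-0.06195712  0.00302553 -0.02197351] [ 0.15699697  0.03604336 -2.87220837] 0.12756792386227933
```

Call:
send_rows --deltas '[[[4, 10, 0], [0, 0, 0]], [[10, 28, 0], [0, 0, 0]], [[16, 44, 0], [0, 0, 0]], [[19, 53, 0], [0, 0, 0]], [[19, 53, 10], [0, 0, 0]], [[19, 53, 20], [0, 0, 0]], [[19, 53, 24], [0, 0, 0]], [[19, 53, 24], [0, 0, 0]], [[19, 53, 24], [0, 0, 0]], [[19, 53, 24], [0, 0, 0]]]'

```text
clock: 9.0
tcp_pos: [499.5, 40.0, 216.3]
eef_rot: [0.173, 0.985, 0.0, 0.0]
wrist_force: [-0.4, -0.2, -1.5]
grip_width: 0.123
grasp_force: 78.5
```

```bash
python3 - <<'E'
from h import *
from plant import r
s=r.sense();print(s["tcp_pos"])
c=r.get_calibration("scene");im=r.read_camera("scene")[:,:,::-1].copy();cv2.imwrite("pics/sc1.png",im)
m=s["tcp_pos"]-np.array([0,0,87.3]);print(m,proj(c,[m,[498.4,42.1,113.6]]))
b=r.get_calibration("wrist");w=r.read_camera("wrist")[:,:,::-1];cv2.imwrite("pics/w1.png",w)
p=proj(b,[m,[498.4,42.1,113.6]]);print(p)
u,v=proj(c,[m])[0].astype(int)
A=cv2.resize(im[v-40:v+40,u-50:u+50],(750,600),interpolation=cv2.INTER_CUBIC);
for q in (m,[498.4,42.1,113.6]):
    x=proj(c,[q])[0];cv2.circle(A,(int((x[0]-u+50)*7.5),int((x[1]-v+40)*7.5)),3,(0,0,255),-1)
cv2.imwrite("pics/sc1z.png",A)
E
```

```text
[499.49079966  39.9697333  216.30120397]
[499.49079966  39.9697333  129.00120397] [[249.6206323  175.20376543]
 [249.44881177 180.14203443]]
[[315.40195187 193.97273934]
 [317.32209788 186.64936912]]
```

View pics/sc1z.png

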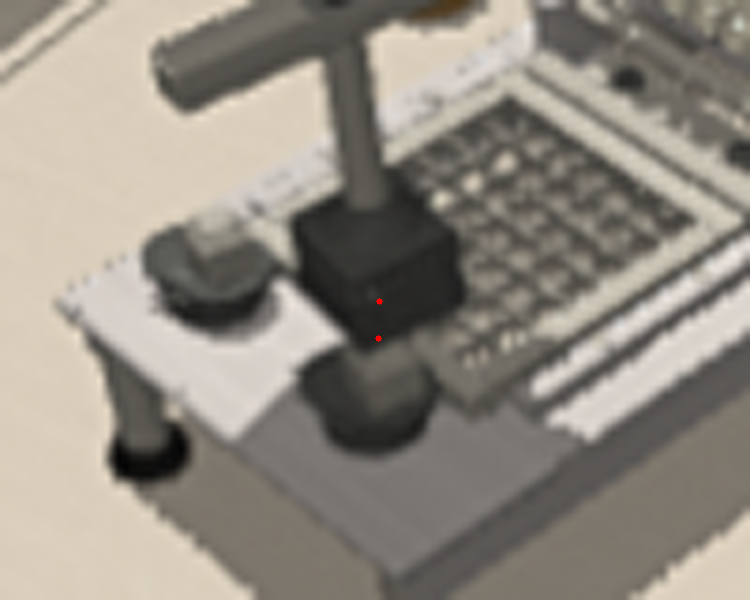

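The key's socket hangs over the right head. Its bottom corners are at crop (303,272), (368,345) and (462,302), and the left head's top is at about (213,225). I'll check the scene camera's bias against the left head.

```bash
python3 - <<'E'
from h import *
from plant import r
c=r.get_calibration("scene");t=lambda q:((proj(c,[q])[0]-[199,135])*7.5).round(0)
print("l pred",t([516.8,124.1,113.6]))
m=np.array([499.5,40,129.]);a=np.radians(160)
for k in range(4):
    for z in(0,32):
        print(k,z,t(m+[19*2**.5*np.cos(a+np.pi/4+k*np.pi/2),19*2**.5*np.sin(a+np.pi/4+k*np.pi/2),z]))
print(t(m+[10,0,0])-t(m),t(m+[0,10,0])-t(m),t(m+[0,0,10])-t(m))
E
```

```text
l pred [214. 216.]
0 0 [358. 362.]
0 32 [344. 281.]
1 0 [466. 308.]
1 32 [455. 227.]
2 0 [400. 243.]
2 32 [387. 163.]
3 0 [294. 295.]
3 32 [278. 215.]
[ 20. -18.] [-26. -11.] [ -5. -24.]
```

```bash
python3 - <<'E'
from h import *
from plant import r
c=r.get_calibration("scene");w=r.get_calibration("wrist")
def sq(m,h,a,z):
    a=np.radians(a);return [np.array([m[0]+h*2**.5*np.cos(a+np.pi/4+k*np.pi/2),m[1]+h*2**.5*np.sin(a+np.pi/4+k*np.pi/2),z]) for k in range(4)]
M=[499.5,40.0];out=[]
for cal,f,(u,v) in((c,"sc1",(249,170)),(w,"w1",(318,185))):
    im=cv2.imread(f"pics/{f}.png");S=8
    A=cv2.resize(im[v-37:v+38,u-50:u+50] if f=="sc1" else im[v-75:v+75,u-50:u+50],None,fx=S if f=="sc1" else 4,fy=S if f=="sc1" else 4,interpolation=cv2.INTER_CUBIC)
    k=S if f=="sc1" else 4;o=np.array([u-50,v-37 if f=="sc1" else v-75])
    A=cv2.convertScaleAbs(A,alpha=1.6,beta=25)
    for q,col in((sq(M,19,160,129),(0,0,255)),(sq(M,19,160,161),(0,0,255)),(sq((498.4,42.1),5.5,-20,113.6),(0,255,0)),(sq((516.8,124.1),5.5,-20,113.6),(0,255,0)),(sq((498.4,42.1),9,-20,93.6),(255,0,0)),(sq((516.8,124.1),9,-20,107.6),(255,0,0))):
        p=((proj(cal,q)+.5-o)*k).astype(np.int32);cv2.polylines(A,[p],True,col,1)
    out.append(A)
cv2.imwrite("pics/ov.png",np.hstack([out[0][:600,120:620],out[1][:600,50:350]]))
E
```

```text
(no output)
```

View pics/ov.png

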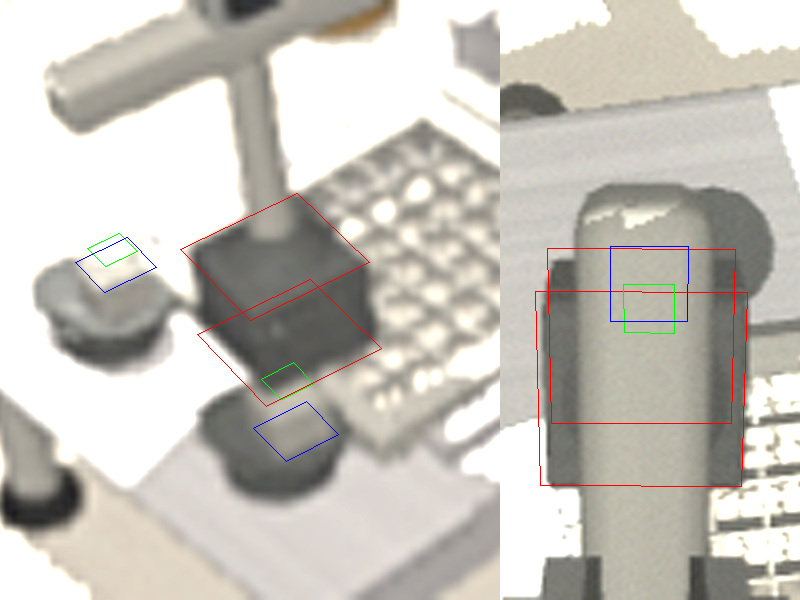

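The heads sit about 1 px lower than predicted, and the socket about 2-4 mm further toward +x along the bar. I'll correct by a few mm and descend gently.

Call:
send_rows --deltas '[[[2, 1, 0], [0, 0, 0]], [[4, 1.7, 0], [0, 0, 0]], [[4, 1.7, 5], [0, 0, 0]], [[4, 1.7, 10], [0, 0, 0]], [[4, 1.7, 13], [0, 0, 0]], [[4, 1.7, 16], [0, 0, 0]], [[4, 1.7, 18], [0, 0, 0]], [[4, 1.7, 20], [0, 0, 0]], [[4, 1.7, 22], [0, 0, 0]], [[4, 1.7, 22], [0, 0, 0]]]'

```text
clock: 10.35
tcp_pos: [496.1, 43.0, 193.9]
eef_rot: [0.173, 0.985, 0.0, -0.0]
wrist_force: [0.2, 0.1, -3.1]
grip_width: 0.124
grasp_force: 78.5
```

```bash
cat > st.py <<'E'
from h import *
from plant import r
s=r.sense();t=R.from_quat(s["eef_rot"]).as_matrix();print(round(s["clock"],2),np.round(s["tcp_pos"],1),"yaw",round(float(np.degrees(np.arctan2(t[1,0],t[0,0]))),1),"F",np.round(s["wrist_force"],1),"T",np.round(s["wrist_torque"],3),"q6",round(s["joint_pos"][5],2),s["grip_width"])
E
python3 st.py
```

```text
10.35 [496.1  43.  193.9] yaw 160.1 F [ 0.2  0.1 -3.1] T [-0.022 -0.015 -0.008] q6 -1.29 0.12364664452788748
```

Call:
send_rows --deltas '[[[0, 0, 2], [0, 0, 0]], [[0, 0, 4], [0, 0, 0]], [[0, 0, 6], [0, 0, 0]], [[0, 0, 8], [0, 0, 0]], [[0, 0, 10], [0, 0, 0]], [[0, 0, 11], [0, 0, 0]], [[0, 0, 12], [0, 0, 0]], [[0, 0, 12], [0, 0, 0]], [[0, 0, 12], [0, 0, 0]], [[0, 0, 12], [0, 0, 0]]]'

```text
clock: 11.6
tcp_pos: [496.1, 43.0, 182.1]
eef_rot: [0.173, 0.985, 0.0, 0.0]
wrist_force: [0.2, 0.0, -2.4]
grip_width: 0.121
grasp_force: 78.5
```

```bash
python3 st.py
```

```text
11.6 [496.1  43.  182.1] yaw 160.1 F [ 0.2  0.  -2.4] T [ 0.038  0.023 -0.014] q6 -1.29 0.12137265466558929
```

Call:
send_rows --deltas '[[[0, 0, 0], [0, 0, 4]], [[0, 0, 0], [0, 0, 10]], [[0, 0, 0], [0, 0, 16]], [[0, 0, 0], [0, 0, 22]], [[0, 0, 0], [0, 0, 28]], [[0, 0, 0], [0, 0, 34]], [[0, 0, 0], [0, 0, 40]], [[0, 0, 0], [0, 0, 44]], [[0, 0, 0], [0, 0, 47]], [[0, 0, 0], [0, 0, 48]]]'

```text
clock: 12.85
tcp_pos: [496.3, 43.1, 182.1]
eef_rot: [0.559, 0.829, 0.0, 0.0]
wrist_force: [0.6, 0.7, -2.9]
grip_width: 0.123
grasp_force: 78.4
```

```bash
python3 st.py
```

```text
12.85 [496.3  43.1 182.1] yaw 112.0 F [ 0.6  0.7 -2.9] T [ 0.062 -0.156  0.092] q6 -0.45 0.12326187843182665
```

Call:
send_rows --deltas '[[[0, 0, 0], [0, 0, 1]], [[0, 0, 0], [0, 0, 2]], [[0, 0, 0], [0, 0, 3]], [[0, 0, 0], [0, 0, 4]], [[0, 0, 0], [0, 0, 5]], [[0, 0, 0], [0, 0, 6]], [[0, 0, 0], [0, 0, 7]], [[0, 0, 0], [0, 0, 8]], [[0, 0, 0], [0, 0, 9]], [[0, 0, 0], [0, 0, 10]]]'

```text
clock: 14.1
tcp_pos: [496.1, 43.0, 182.0]
eef_rot: [0.629, 0.777, 0.0, 0.0]
wrist_force: [0.5, 1.4, -1.9]
grip_width: 0.127
grasp_force: 78.6
```

```bash
python3 st.py
```

```text
14.1 [496.1  43.  182. ] yaw 102.0 F [ 0.5  1.4 -1.9] T [ 0.021 -0.192  0.1  ] q6 -0.28 0.1271809412637314
```

Call:
send_rows --deltas '[[[0, 0, 0], [0, 0, 1]], [[0, 0, 0], [0, 0, 2]], [[0, 0, 0], [0, 0, 3]], [[0, 0, 0], [0, 0, 4]], [[0, 0, 0], [0, 0, 5]], [[0, 0, 0], [0, 0, 6]], [[0, 0, 0], [0, 0, 6]], [[0, 0, 0], [0, 0, 6]], [[0, 0, 0], [0, 0, 6]], [[0, 0, 0], [0, 0, 6]]]'

```text
clock: 15.35
tcp_pos: [496.1, 43.0, 182.0]
eef_rot: [0.669, 0.743, 0.0, 0.0]
wrist_force: [1.0, 1.3, -1.2]
grip_width: 0.124
grasp_force: 78.7
```

```bash
python3 st.py
```

```text
15.35 [496.1  43.  182. ] yaw 96.1 F [ 1.   1.3 -1.2] T [ 0.072 -0.248  0.107] q6 -0.17 0.12377544241821828
```

Call:
send_rows --deltas '[[[0, 0, 0], [0, 0, 1]], [[0, 0, 0], [0, 0, 2]], [[0, 0, 0], [0, 0, 3]], [[0, 0, 0], [0, 0, 4]], [[0, 0, 0], [0, 0, 4]], [[0, 0, 0], [0, 0, 4]], [[0, 0, 0], [0, 0, 4]], [[0, 0, 0], [0, 0, 4]], [[0, 0, 0], [0, 0, 4]], [[0, 0, 0], [0, 0, 4]]]'

```text
clock: 16.6
tcp_pos: [496.1, 43.0, 182.0]
eef_rot: [0.694, 0.72, 0.0, -0.0]
wrist_force: [0.9, 0.3, -1.3]
grip_width: 0.123
grasp_force: 78.8
```

```bash
python3 st.py
```

```text
16.6 [496.1  43.  182. ] yaw 92.1 F [ 0.9  0.3 -1.3] T [ 0.073 -0.224  0.088] q6 -0.1 0.12291459520466459
```

Call:
send_rows --deltas '[[[0, 0, 0], [0, 0, 1]], [[0, 0, 0], [0, 0, 2]], [[0, 0, 0], [0, 0, 3]], [[0, 0, 0], [0, 0, 4]], [[0, 0, 0], [0, 0, 5]], [[0, 0, 0], [0, 0, 5]], [[0, 0, 0], [0, 0, 5]], [[0, 0, 0], [0, 0, 5]], [[0, 0, 0], [0, 0, 5]], [[0, 0, 0], [0, 0, 5]]]'

```text
clock: 17.85
tcp_pos: [496.1, 43.0, 182.0]
eef_rot: [0.725, 0.689, 0.0, -0.0]
wrist_force: [0.8, 0.7, -2.2]
grip_width: 0.131
grasp_force: 78.4
```

```bash
python3 st.py
```

```text
17.85 [496.1  43.  182. ] yaw 87.1 F [ 0.8  0.7 -2.2] T [ 0.098 -0.336  0.107] q6 -0.02 0.1312303268788429
```

Call:
send_rows --deltas '[[[0, 0, 0], [0, 0, 1]], [[0, 0, 0], [0, 0, 2]], [[0, 0, 0], [0, 0, 3]], [[0, 0, 0], [0, 0, 4]], [[0, 0, 0], [0, 0, 4]], [[0, 0, 0], [0, 0, 4]], [[0, 0, 0], [0, 0, 4]], [[0, 0, 0], [0, 0, 4]], [[0, 0, 0], [0, 0, 4]], [[0, 0, 0], [0, 0, 4]]]'

```text
clock: 19.1
tcp_pos: [496.1, 43.0, 182.0]
eef_rot: [0.749, 0.663, 0.0, -0.0]
wrist_force: [0.6, 0.1, -0.8]
grip_width: 0.126
grasp_force: 78.4
```

```bash
python3 st.py
```

```text
19.1 [496.1  43.  182. ] yaw 83.1 F [ 0.6  0.1 -0.8] T [ 0.033 -0.31   0.117] q6 0.05 0.1263936869307126
```

Call:
send_rows --deltas '[[[0, 0, 0], [0, 0, 1]], [[0, 0, 0], [0, 0, 2]], [[0, 0, 0], [0, 0, 3]], [[0, 0, 0], [0, 0, 4]], [[0, 0, 0], [0, 0, 4]], [[0, 0, 0], [0, 0, 4]], [[0, 0, 0], [0, 0, 4]], [[0, 0, 0], [0, 0, 4]], [[0, 0, 0], [0, 0, 4]], [[0, 0, 0], [0, 0, 4]]]'

```text
clock: 20.35
tcp_pos: [496.1, 43.0, 182.0]
eef_rot: [0.771, 0.636, 0.0, -0.0]
wrist_force: [1.0, 1.3, -1.3]
grip_width: 0.123
grasp_force: 78.4
```

```bash
python3 st.py
```

```text
20.35 [496.1  43.  182. ] yaw 79.1 F [ 1.   1.3 -1.3] T [ 0.051 -0.306  0.127] q6 0.12 0.1227323451459174
```

Call:
send_rows --deltas '[[[0, 0, 0], [0, 0, 1]], [[0, 0, 0], [0, 0, 2]], [[0, 0, 0], [0, 0, 3]], [[0, 0, 0], [0, 0, 4]], [[0, 0, 0], [0, 0, 4]], [[0, 0, 0], [0, 0, 4]], [[0, 0, 0], [0, 0, 4]], [[0, 0, 0], [0, 0, 4]], [[0, 0, 0], [0, 0, 4]], [[0, 0, 0], [0, 0, 4]]]'

```text
clock: 21.6
tcp_pos: [496.1, 43.1, 182.0]
eef_rot: [0.793, 0.609, 0.0, -0.0]
wrist_force: [1.4, 1.1, -1.5]
grip_width: 0.124
grasp_force: 78.7
```

```bash
python3 st.py
```

```text
21.6 [496.1  43.1 182. ] yaw 75.1 F [ 1.4  1.1 -1.5] T [ 0.04  -0.316  0.124] q6 0.19 0.1241728231859307
```

Call:
send_rows --deltas '[[[0, 0, 0], [0, 0, 1]], [[0, 0, 0], [0, 0, 2]], [[0, 0, 0], [0, 0, 3]], [[0, 0, 0], [0, 0, 4]], [[0, 0, 0], [0, 0, 4]], [[0, 0, 0], [0, 0, 4]], [[0, 0, 0], [0, 0, 4]], [[0, 0, 0], [0, 0, 4]], [[0, 0, 0], [0, 0, 4]], [[0, 0, 0], [0, 0, 4]]]'

```text
clock: 22.85
tcp_pos: [496.1, 43.0, 182.0]
eef_rot: [0.814, 0.581, 0.0, -0.0]
wrist_force: [1.6, 0.4, -0.9]
grip_width: 0.125
grasp_force: 79.6
```

```bash
python3 st.py
```

```text
22.85 [496.1  43.  182. ] yaw 71.1 F [ 1.6  0.4 -0.9] T [ 0.063 -0.333  0.234] q6 0.26 0.12483503259655186
```

Call:
send_rows --deltas '[[[0, 0, 0], [0, 0, 1]], [[0, 0, 0], [0, 0, 2]], [[0, 0, 0], [0, 0, 3]], [[0, 0, 0], [0, 0, 3]], [[0, 0, 0], [0, 0, 3]], [[0, 0, 0], [0, 0, 3]], [[0, 0, 0], [0, 0, 3]], [[0, 0, 0], [0, 0, 3]], [[0, 0, 0], [0, 0, 3]], [[0, 0, 0], [0, 0, 3]]]'

```text
clock: 24.1
tcp_pos: [496.1, 43.0, 182.0]
eef_rot: [0.829, 0.56, 0.0, -0.0]
wrist_force: [0.9, 0.2, -2.4]
grip_width: 0.126
grasp_force: 79.4
```

```bash
python3 st.py
```

```text
24.1 [496.1  43.  182. ] yaw 68.1 F [ 0.9  0.2 -2.4] T [ 0.013 -0.35   0.265] q6 0.32 0.1257103274474321
```

Call:
send_rows --deltas '[[[0, 0, 0], [0, 0, 1]], [[0, 0, 0], [0, 0, 2]], [[0, 0, 0], [0, 0, 2]], [[0, 0, 0], [0, 0, 2]], [[0, 0, 0], [0, 0, 2]], [[0, 0, 0], [0, 0, 2]], [[0, 0, 0], [0, 0, 2]], [[0, 0, 0], [0, 0, 2]], [[0, 0, 0], [0, 0, 2]], [[0, 0, 0], [0, 0, 2]]]'

```text
clock: 25.35
tcp_pos: [496.1, 43.0, 182.0]
eef_rot: [0.838, 0.545, 0.0, -0.0]
wrist_force: [1.0, 0.1, -3.4]
grip_width: 0.127
grasp_force: 79.6
```

```bash
python3 st.py
```

```text
25.35 [496.1  43.  182. ] yaw 66.1 F [ 1.   0.1 -3.4] T [ 0.026 -0.325  0.348] q6 0.35 0.1266951047124254
```

Call:
send_rows --deltas '[[[0, 0, 0], [0, 0, -6]], [[0, 0, 0], [0, 0, -13]], [[0, 0, -10], [0, 0, -13]], [[0, 0, -22], [0, 0, -13]], [[0, 0, -34], [0, 0, -13]], [[0, 0, -42], [0, 0, -18]], [[20, -4, -42], [0, 0, -27]], [[45, -9, -42], [0, 0, -36]], [[70, -14, -42], [0, 0, -45]], [[82.4, -16.4, -42], [0, 0, -54]]]'

```text
clock: 26.6
tcp_pos: [514.7, 126.2, 224.8]
eef_rot: [0.497, 0.868, 0.0, 0.0]
wrist_force: [-0.2, -0.5, -3.0]
grip_width: 0.123
grasp_force: 78.7
```

Call:
send_rows --deltas '[[[0, 0, 0], [0, 0, -8]], [[0, 0, 0], [0, 0, -17]], [[0, 0, 0], [0, 0, -26]], [[0, 0, 0], [0, 0, -34]], [[0, 0, 0], [0, 0, -40]], [[0, 0, 5], [0, 0, -40]], [[0, 0, 12], [0, 0, -40]], [[0, 0, 17], [0, 0, -40]], [[0, 0, 17], [0, 0, -40]], [[0, 0, 17], [0, 0, -40]]]'

```text
clock: 27.85
tcp_pos: [514.7, 125.0, 207.1]
eef_rot: [0.173, 0.985, 0.0, 0.0]
wrist_force: [0.2, -0.1, -2.2]
grip_width: 0.127
grasp_force: 78.7
```

```bash
python3 st.py
```

```text
27.85 [514.7 125.  207.1] yaw 160.0 F [ 0.2 -0.1 -2.2] T [-0.003  0.026  0.003] q6 -1.13 0.12749342813038295
```

Call:
send_rows --deltas '[[[0, 0, 3], [0, 0, 0]], [[0, 0, 6], [0, 0, 0]], [[0, 0, 9], [0, 0, 0]], [[0, 0, 12], [0, 0, 0]], [[0, 0, 15], [0, 0, 0]], [[0, 0, 18], [0, 0, 0]], [[0, 0, 21], [0, 0, 0]], [[0, 0, 24], [0, 0, 0]], [[0, 0, 25], [0, 0, 0]], [[0, 0, 25], [0, 0, 0]]]'

```text
clock: 29.1
tcp_pos: [514.6, 125.0, 182.0]
eef_rot: [0.173, 0.985, 0.0, -0.0]
wrist_force: [-0.4, 0.3, -2.3]
grip_width: 0.125
grasp_force: 78.7
```

```bash
python3 st.py
```

```text
29.1 [514.6 125.  182. ] yaw 160.1 F [-0.4  0.3 -2.3] T [ 0.006  0.009 -0.013] q6 -1.13 0.12478713350987086
```

Engaged cleanly. Next I'll turn the left screw: quickly to yaw ~102, then finely.

Call:
send_rows --deltas '[[[0, 0, 0], [0, 0, 5]], [[0, 0, 0], [0, 0, 12]], [[0, 0, 0], [0, 0, 19]], [[0, 0, 0], [0, 0, 26]], [[0, 0, 0], [0, 0, 33]], [[0, 0, 0], [0, 0, 40]], [[0, 0, 0], [0, 0, 47]], [[0, 0, 0], [0, 0, 53]], [[0, 0, 0], [0, 0, 57]], [[0, 0, 0], [0, 0, 58]]]'

```text
clock: 30.35
tcp_pos: [514.8, 125.1, 182.2]
eef_rot: [0.629, 0.777, 0.0, 0.0]
wrist_force: [0.8, -0.2, -2.1]
grip_width: 0.121
grasp_force: 79.5
```

```bash
python3 st.py
```

```text
30.35 [514.8 125.1 182.2] yaw 102.1 F [ 0.8 -0.2 -2.1] T [ 0.085 -0.112  0.182] q6 -0.12 0.12112256278380805
```

Call:
send_rows --deltas '[[[0, 0, 0], [0, 0, 1]], [[0, 0, 0], [0, 0, 2]], [[0, 0, 0], [0, 0, 3]], [[0, 0, 0], [0, 0, 4]], [[0, 0, 0], [0, 0, 5]], [[0, 0, 0], [0, 0, 6]], [[0, 0, 0], [0, 0, 6]], [[0, 0, 0], [0, 0, 6]], [[0, 0, 0], [0, 0, 6]], [[0, 0, 0], [0, 0, 6]]]'

```text
clock: 31.6
tcp_pos: [514.6, 125.0, 182.1]
eef_rot: [0.669, 0.744, 0.0, 0.0]
wrist_force: [1.0, 1.1, 0.5]
grip_width: 0.125
grasp_force: 80.2
```

```bash
python3 st.py
```

```text
31.6 [514.6 125.  182.1] yaw 96.1 F [1.  1.1 0.5] T [ 0.073 -0.148  0.298] q6 -0.01 0.12487113718208252
```

Call:
send_rows --deltas '[[[0, 0, 0], [0, 0, 1]], [[0, 0, 0], [0, 0, 2]], [[0, 0, 0], [0, 0, 3]], [[0, 0, 0], [0, 0, 4]], [[0, 0, 0], [0, 0, 5]], [[0, 0, 0], [0, 0, 6]], [[0, 0, 0], [0, 0, 6]], [[0, 0, 0], [0, 0, 6]], [[0, 0, 0], [0, 0, 6]], [[0, 0, 0], [0, 0, 6]]]'

```text
clock: 32.85
tcp_pos: [514.6, 125.0, 182.0]
eef_rot: [0.707, 0.707, 0.0, 0.0]
wrist_force: [0.3, 0.3, 1.1]
grip_width: 0.126
grasp_force: 80.9
```

```bash
python3 st.py
```

```text
32.85 [514.6 125.  182. ] yaw 90.1 F [0.3 0.3 1.1] T [ 0.028 -0.19   0.236] q6 0.09 0.12613133366704057
```

Left torque rose to 0.30 and then fell to 0.24 around turn ~1.0. That's earlier than the right bite (~1.37), so I'll look at the grid before going on.

```bash
python3 - <<'E'
from h import *
from plant import r
from snap import snap
im=r.read_camera("scene")[:,:,::-1];cv2.imwrite("pics/sc2.png",im)
s,c,w=snap("w2")
p=proj(c,[[560,78,88]])[0];print(p)
A=cv2.resize(im[125:215,200:325],(500,360),interpolation=cv2.INTER_CUBIC)
u,v=640,400
B=cv2.resize(w,(400,250))
x,y=int(p[0]),int(p[1]);x0,y0=max(0,min(x-130,380)),max(0,min(y-110,180))
B=cv2.resize(w[y0:y0+220,x0:x0+260],(709,600),interpolation=cv2.INTER_CUBIC)
print(x0,y0);cv2.imwrite("pics/g2.png",np.hstack([cv2.resize(A,(390,281)),cv2.resize(B,(400,281))]) if 0 else np.vstack([cv2.resize(A,(420,300)),cv2.resize(B,(420,300))]))
E
```

```text
32.9 [514.6 125.  182. ]
[366.36064413 242.37221773]
236 132
```

View pics/g2.png

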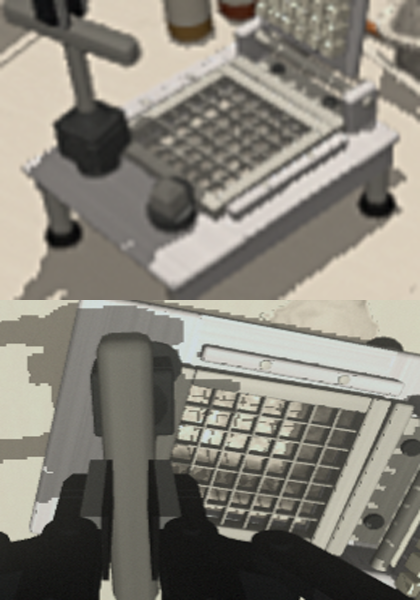

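Scene view: the key stands on the left head, the grid looks near the stop, and the right cam is turned under its edge. I can't see a fault, so I'll continue in small steps.

Call:
send_rows --deltas '[[[0, 0, 0], [0, 0, 1]], [[0, 0, 0], [0, 0, 2]], [[0, 0, 0], [0, 0, 3]], [[0, 0, 0], [0, 0, 3]], [[0, 0, 0], [0, 0, 3]], [[0, 0, 0], [0, 0, 3]], [[0, 0, 0], [0, 0, 3]], [[0, 0, 0], [0, 0, 3]], [[0, 0, 0], [0, 0, 3]], [[0, 0, 0], [0, 0, 3]]]'

```text
clock: 34.2
tcp_pos: [514.6, 125.0, 182.0]
eef_rot: [0.725, 0.689, 0.0, -0.0]
wrist_force: [0.9, -0.0, 2.0]
grip_width: 0.123
grasp_force: 80.9
```

```bash
python3 st.py
```

```text
34.2 [514.6 125.  182. ] yaw 87.1 F [ 0.9 -0.   2. ] T [ 0.096 -0.186  0.223] q6 0.14 0.12295447072157338
```

Call:
send_rows --deltas '[[[0, 0, 0], [0, 0, 1]], [[0, 0, 0], [0, 0, 2]], [[0, 0, 0], [0, 0, 3]], [[0, 0, 0], [0, 0, 4]], [[0, 0, 0], [0, 0, 4]], [[0, 0, 0], [0, 0, 4]], [[0, 0, 0], [0, 0, 4]], [[0, 0, 0], [0, 0, 4]], [[0, 0, 0], [0, 0, 4]], [[0, 0, 0], [0, 0, 4]]]'

```text
clock: 35.45
tcp_pos: [514.6, 125.0, 182.0]
eef_rot: [0.749, 0.663, 0.0, -0.0]
wrist_force: [0.6, 0.9, 1.8]
grip_width: 0.123
grasp_force: 80.8
```

```bash
python3 st.py
```

```text
35.45 [514.6 125.  182. ] yaw 83.1 F [0.6 0.9 1.8] T [ 0.058 -0.222  0.191] q6 0.21 0.12265279548568653
```

Call:
send_rows --deltas '[[[0, 0, 0], [0, 0, 1]], [[0, 0, 0], [0, 0, 2]], [[0, 0, 0], [0, 0, 3]], [[0, 0, 0], [0, 0, 4]], [[0, 0, 0], [0, 0, 5]], [[0, 0, 0], [0, 0, 5]], [[0, 0, 0], [0, 0, 5]], [[0, 0, 0], [0, 0, 5]], [[0, 0, 0], [0, 0, 5]], [[0, 0, 0], [0, 0, 5]]]'

```text
clock: 36.7
tcp_pos: [514.6, 125.0, 182.0]
eef_rot: [0.777, 0.63, 0.0, -0.0]
wrist_force: [1.6, 0.2, 1.3]
grip_width: 0.126
grasp_force: 80.8
```

```bash
python3 st.py
```

```text
36.7 [514.6 125.  182. ] yaw 78.1 F [1.6 0.2 1.3] T [ 0.092 -0.315  0.117] q6 0.3 0.1260960999336343
```

Call:
send_rows --deltas '[[[0, 0, 0], [0, 0, 1]], [[0, 0, 0], [0, 0, 2]], [[0, 0, 0], [0, 0, 3]], [[0, 0, 0], [0, 0, 4]], [[0, 0, 0], [0, 0, 4]], [[0, 0, 0], [0, 0, 4]], [[0, 0, 0], [0, 0, 4]], [[0, 0, 0], [0, 0, 4]], [[0, 0, 0], [0, 0, 4]], [[0, 0, 0], [0, 0, 4]]]'

```text
clock: 37.95
tcp_pos: [514.6, 125.0, 182.0]
eef_rot: [0.798, 0.602, 0.0, -0.0]
wrist_force: [1.0, -0.3, 2.9]
grip_width: 0.124
grasp_force: 80.8
```

```bash
python3 st.py
```

```text
37.95 [514.6 125.  182. ] yaw 74.1 F [ 1.  -0.3  2.9] T [ 0.064 -0.326  0.19 ] q6 0.37 0.12350678059091914
```

Call:
send_rows --deltas '[[[0, 0, 0], [0, 0, 1]], [[0, 0, 0], [0, 0, 2]], [[0, 0, 0], [0, 0, 3]], [[0, 0, 0], [0, 0, 3]], [[0, 0, 0], [0, 0, 3]], [[0, 0, 0], [0, 0, 3]], [[0, 0, 0], [0, 0, 3]], [[0, 0, 0], [0, 0, 3]], [[0, 0, 0], [0, 0, 3]], [[0, 0, 0], [0, 0, 3]]]'

```text
clock: 39.2
tcp_pos: [514.6, 125.0, 182.0]
eef_rot: [0.814, 0.581, 0.0, -0.0]
wrist_force: [2.1, -0.0, 2.1]
grip_width: 0.121
grasp_force: 80.8
```

```bash
python3 st.py
```

```text
39.2 [514.6 125.  182. ] yaw 71.1 F [ 2.1 -0.   2.1] T [ 0.025 -0.338  0.169] q6 0.42 0.12060523605975516
```

Call:
send_rows --deltas '[[[0, 0, 0], [0, 0, 1]], [[0, 0, 0], [0, 0, 2]], [[0, 0, 0], [0, 0, 3]], [[0, 0, 0], [0, 0, 3]], [[0, 0, 0], [0, 0, 3]], [[0, 0, 0], [0, 0, 3]], [[0, 0, 0], [0, 0, 3]], [[0, 0, 0], [0, 0, 3]], [[0, 0, 0], [0, 0, 3]], [[0, 0, 0], [0, 0, 3]]]'

```text
clock: 40.45
tcp_pos: [514.6, 125.0, 182.0]
eef_rot: [0.829, 0.56, 0.0, -0.0]
wrist_force: [1.5, 0.2, 2.9]
grip_width: 0.122
grasp_force: 80.8
```

```bash
python3 st.py
```

```text
40.45 [514.6 125.  182. ] yaw 68.1 F [1.5 0.2 2.9] T [ 0.05  -0.355  0.127] q6 0.48 0.12244025687060103
```

Call:
send_rows --deltas '[[[0, 0, 0], [0, 0, 1]], [[0, 0, 0], [0, 0, 2]], [[0, 0, 0], [0, 0, 3]], [[0, 0, 0], [0, 0, 3]], [[0, 0, 0], [0, 0, 3]], [[0, 0, 0], [0, 0, 3]], [[0, 0, 0], [0, 0, 3]], [[0, 0, 0], [0, 0, 3]], [[0, 0, 0], [0, 0, 3]], [[0, 0, 0], [0, 0, 3]]]'

```text
clock: 41.7
tcp_pos: [514.6, 125.0, 182.0]
eef_rot: [0.843, 0.538, 0.0, -0.0]
wrist_force: [2.0, -0.0, 2.9]
grip_width: 0.132
grasp_force: 80.9
```

```bash
python3 st.py
```

```text
41.7 [514.6 125.  182. ] yaw 65.1 F [ 2.  -0.   2.9] T [ 0.083 -0.39   0.176] q6 0.53 0.13166444500444768
```

Call:
send_rows --deltas '[[[0, 0, 0], [0, 0, 1]], [[0, 0, 0], [0, 0, 2]], [[0, 0, 0], [0, 0, 3]], [[0, 0, 0], [0, 0, 3]], [[0, 0, 0], [0, 0, 3]], [[0, 0, 0], [0, 0, 3]], [[0, 0, 0], [0, 0, 3]], [[0, 0, 0], [0, 0, 3]], [[0, 0, 0], [0, 0, 3]], [[0, 0, 0], [0, 0, 3]]]'

```text
clock: 42.95
tcp_pos: [514.5, 125.0, 182.0]
eef_rot: [0.857, 0.515, 0.0, -0.0]
wrist_force: [1.3, 1.2, 2.7]
grip_width: 0.126
grasp_force: 81.5
```

```bash
python3 st.py
```

```text
42.95 [514.5 125.  182. ] yaw 62.1 F [1.3 1.2 2.7] T [ 0.071 -0.314  0.301] q6 0.58 0.1255402591461248
```

Call:
send_rows --deltas '[[[0, 0, 0], [0, 0, 1]], [[0, 0, 0], [0, 0, 1.5]], [[0, 0, 0], [0, 0, 1.5]], [[0, 0, 0], [0, 0, 1.5]], [[0, 0, 0], [0, 0, 1.5]], [[0, 0, 0], [0, 0, 1.5]], [[0, 0, 0], [0, 0, 1.5]], [[0, 0, 0], [0, 0, 1.5]], [[0, 0, 0], [0, 0, 1.5]], [[0, 0, 0], [0, 0, 1.5]]]'

```text
clock: 44.2
tcp_pos: [514.6, 125.0, 182.0]
eef_rot: [0.864, 0.504, 0.0, -0.0]
wrist_force: [1.2, 0.1, 3.5]
grip_width: 0.122
grasp_force: 81.7
```

```bash
python3 st.py
```

```text
44.2 [514.6 125.  182. ] yaw 60.6 F [1.2 0.1 3.5] T [ 0.092 -0.336  0.343] q6 0.61 0.12168342089344339
```

Call:
send_rows --deltas '[[[0, 0, 0], [0, 0, -6]], [[0, 0, 0], [0, 0, -13]], [[0, 0, -10], [0, 0, -13]], [[0, 0, -22], [0, 0, -13]], [[0, 0, -34], [0, 0, -13]], [[0, 0, -40], [0, 0, -15]], [[-20, 7, -40], [0, 0, -18.5]], [[-45, 15, -40], [0, 0, -18.5]], [[-68, 23, -40], [0, 0, -18.5]], [[-77.7, 25.8, -40], [0, 0, -18.5]]]'

```text
clock: 45.45
tcp_pos: [498.6, 43.7, 222.2]
eef_rot: [0.772, 0.636, -0.0, -0.0]
wrist_force: [0.4, 0.7, -3.1]
grip_width: 0.121
grasp_force: 78.8
```

Call:
send_rows --deltas '[[[0, 0, 0], [0, 0, 0]], [[0, 0, 5], [0, 0, 0]], [[0, 0, 10], [0, 0, 0]], [[0, 0, 14], [0, 0, 0]], [[0, 0, 18], [0, 0, 0]], [[0, 0, 22], [0, 0, 0]], [[0, 0, 27], [0, 0, 0]], [[0, 0, 32], [0, 0, 0]], [[0, 0, 37], [0, 0, 0]], [[0, 0, 40], [0, 0, 0]]]'

```text
clock: 46.7
tcp_pos: [498.7, 44.6, 181.6]
eef_rot: [0.771, 0.636, -0.0, -0.0]
wrist_force: [0.3, 0.3, -1.8]
grip_width: 0.129
grasp_force: 78.8
```

```bash
python3 st.py
```

```text
46.7 [498.7  44.6 181.6] yaw 79.1 F [ 0.3  0.3 -1.8] T [ 0.013 -0.027 -0.029] q6 0.13 0.12869700733011358
```

Call:
send_rows --deltas '[[[0, 0, 0], [0, 0, 3]], [[0, 0, 0], [0, 0, 6]], [[0, 0, 0], [0, 0, 8]], [[0, 0, 0], [0, 0, 10]], [[0, 0, 0], [0, 0, 11]], [[0, 0, 0], [0, 0, 12]], [[0, 0, 0], [0, 0, 12]], [[0, 0, 0], [0, 0, 12]], [[0, 0, 0], [0, 0, 12]], [[0, 0, 0], [0, 0, 12]]]'

```text
clock: 47.95
tcp_pos: [498.8, 44.6, 181.9]
eef_rot: [0.834, 0.552, -0.0, -0.0]
wrist_force: [-0.3, 0.4, -5.2]
grip_width: 0.123
grasp_force: 78.4
```

```bash
python3 st.py
```

```text
47.95 [498.8  44.6 181.9] yaw 67.1 F [-0.3  0.4 -5.2] T [-0.066 -0.106  0.171] q6 0.34 0.1232544089328392
```

Call:
send_rows --deltas '[[[0, 0, 0], [0, 0, 1]], [[0, 0, 0], [0, 0, 2]], [[0, 0, 0], [0, 0, 2]], [[0, 0, 0], [0, 0, 2]], [[0, 0, 0], [0, 0, 2]], [[0, 0, 0], [0, 0, 2]], [[0, 0, 0], [0, 0, 2]], [[0, 0, 0], [0, 0, 2]], [[0, 0, 0], [0, 0, 2]], [[0, 0, 0], [0, 0, 2]]]'

```text
clock: 49.2
tcp_pos: [498.8, 44.7, 181.9]
eef_rot: [0.843, 0.538, -0.0, -0.0]
wrist_force: [0.7, -1.1, -8.5]
grip_width: 0.127
grasp_force: 78.3
```

```bash
python3 st.py
```

```text
49.2 [498.8  44.7 181.9] yaw 65.1 F [ 0.7 -1.1 -8.5] T [-0.148 -0.055  0.182] q6 0.37 0.12705174802655986
```

Call:
send_rows --deltas '[[[0, 0, 0], [0, 0, 1]], [[0, 0, 0], [0, 0, 2]], [[0, 0, 0], [0, 0, 2.5]], [[0, 0, 0], [0, 0, 2.5]], [[0, 0, 0], [0, 0, 2.5]], [[0, 0, 0], [0, 0, 2.5]], [[0, 0, 0], [0, 0, 2.5]], [[0, 0, 0], [0, 0, 2.5]], [[0, 0, 0], [0, 0, 2.5]], [[0, 0, 0], [0, 0, 2.5]]]'

```text
clock: 50.45
tcp_pos: [498.8, 44.6, 182.0]
eef_rot: [0.855, 0.519, 0.0, -0.0]
wrist_force: [-0.1, -0.6, -7.0]
grip_width: 0.124
grasp_force: 78.3
```

```bash
python3 st.py
```

```text
50.45 [498.8  44.6 182. ] yaw 62.6 F [-0.1 -0.6 -7. ] T [-0.131 -0.132  0.279] q6 0.42 0.1242051571443262
```

Call:
send_rows --deltas '[[[0, 0, 0], [0, 0, 1]], [[0, 0, 0], [0, 0, 1.5]], [[0, 0, 0], [0, 0, 1.5]], [[0, 0, 0], [0, 0, 1.5]], [[0, 0, 0], [0, 0, 1.5]], [[0, 0, 0], [0, 0, 1.5]], [[0, 0, 0], [0, 0, 1.5]], [[0, 0, 0], [0, 0, 1.5]], [[0, 0, 0], [0, 0, 1.5]], [[0, 0, 0], [0, 0, 1.5]]]'

```text
clock: 51.7
tcp_pos: [498.9, 44.6, 182.0]
eef_rot: [0.861, 0.508, 0.0, 0.0]
wrist_force: [0.7, -0.1, -7.9]
grip_width: 0.12
grasp_force: 78.5
```

```bash
python3 st.py
```

```text
51.7 [498.9  44.6 182. ] yaw 61.1 F [ 0.7 -0.1 -7.9] T [-0.158 -0.035  0.301] q6 0.44 0.11978959849950661
```

Call:
send_rows --deltas '[[[0, 0, 0], [0, 0, -6]], [[0, 0, 0], [0, 0, -13]], [[0, 0, -10], [0, 0, -13]], [[0, 0, -22], [0, 0, -13]], [[0, 0, -34], [0, 0, -13]], [[0, 0, -42], [0, 0, -15]], [[-20, 11, -42], [0, 0, -23]], [[-50, 27, -42], [0, 0, -32]], [[-88, 47, -42], [0, 0, -41]], [[-125.5, 67, -42], [0, 0, -50]]]'

```text
clock: 52.95
tcp_pos: [496.7, -98.7, 224.4]
eef_rot: [0.563, 0.826, 0.0, 0.0]
wrist_force: [0.3, 0.1, -2.2]
grip_width: 0.12
grasp_force: 79.5
```

Call:
send_rows --deltas '[[[-38, -15, 0], [0, 0, -9]], [[-76, -30, 0], [0, 0, -18]], [[-108, -43, 0], [0, 0, -27]], [[-132, -53, 0], [0, 0, -36]], [[-132, -53, 10], [0, 0, -41]], [[-132, -53, 30], [0, 0, -41]], [[-132, -53, 55], [0, 0, -41]], [[-132, -53, 80], [0, 0, -41]], [[-132, -53, 95], [0, 0, -41]], [[-132, -53, 100], [0, 0, -41]]]'

```text
clock: 54.2
tcp_pos: [494.5, -239.7, 123.5]
eef_rot: [0.241, 0.97, 0.0, -0.0]
wrist_force: [0.9, 0.3, -1.6]
grip_width: 0.124
grasp_force: 79.5
```

```bash
python3 st.py
```

```text
54.2 [ 494.5 -239.7  123.5] yaw 152.1 F [ 0.9  0.3 -1.6] T [ 0.048 -0.046 -0.019] q6 -1.67 0.12413646260294077
```

Call:
send_rows --deltas '[[[0, 0, 6], [0, 0, 0]], [[0, 0, 13], [0, 0, 0]], [[0, 0, 20], [0, 0, 0]], [[0, 0, 26], [0, 0, 0]], [[0, 0, 30], [0, 0, 0]], [[0, 0, 33], [0, 0, 0]], [[0, 0, 35], [0, 0, 0]], [[0, 0, 36], [0, 0, 0]], [[0, 0, 36], [0, 0, 0]], [[0, 0, 36], [0, 0, 0]]]'

```text
clock: 55.45
tcp_pos: [494.8, -239.9, 88.1]
eef_rot: [0.241, 0.97, -0.0, 0.0]
wrist_force: [-0.1, -0.2, -1.8]
grip_width: 0.121
grasp_force: 79.5
```

```bash
python3 st.py
```

```text
55.45 [ 494.8 -239.9   88.1] yaw 152.1 F [-0.1 -0.2 -1.8] T [-0.002 -0.059 -0.012] q6 -1.67 0.12134941726860038
```

Call:
send_rows --deltas '[[[0, 0, 0.4], [0, 0, 0]], [[0, 0, 0.8], [0, 0, 0]], [[0, 0, 1.2], [0, 0, 0]], [[0, 0, 1.2], [0, 0, 0]], [[0, 0, 1.2], [0, 0, 0]], [[0, 0, 1.2], [0, 0, 0]], [[0, 0, 1.2], [0, 0, 0]], [[0, 0, 1.2], [0, 0, 0]], [[0, 0, 1.2], [0, 0, 0]], [[0, 0, 1.2], [0, 0, 0]]]'

```text
clock: 56.7
tcp_pos: [495.0, -240.0, 87.3]
eef_rot: [0.241, 0.97, -0.0, 0.0]
wrist_force: [-0.8, 1.0, 5.3]
grip_width: 0.127
grasp_force: 82.1
```

Call:
send_rows --deltas '[[[0, 0, 0], [0, 0, 0]], [[0, 0, 0], [0, 0, 0]], [[0, 0, 0], [0, 0, 0]], [[0, 0, 0], [0, 0, 0]], [[0, 0, 0], [0, 0, 0]], [[0, 0, 0], [0, 0, 0]], [[0, 0, 0], [0, 0, 0]], [[0, 0, 0], [0, 0, 0]], [[0, 0, 0], [0, 0, 0]], [[0, 0, 0], [0, 0, 0]]]' --jaw 1

```text
clock: 57.95
tcp_pos: [494.7, -239.8, 86.8]
eef_rot: [0.241, 0.97, 0.0, 0.0]
wrist_force: [0.2, 1.0, 0.8]
grip_width: 1.0
grasp_force: 0.0
```

Call:
send_rows --deltas '[[[0, 0, -10], [0, 0, 0]], [[0, 0, -30], [0, 0, 0]], [[0, 0, -60], [0, 0, 0]], [[0, 0, -90], [0, 0, 0]], [[0, 0, -120], [0, 0, 0]], [[0, 0, -130], [0, 0, 0]], [[0, 0, -130], [0, 0, 0]], [[0, 0, -130], [0, 0, 0]], [[0, 0, -130], [0, 0, 0]], [[0, 0, -130], [0, 0, 0]]]'

```text
clock: 59.2
tcp_pos: [494.5, -239.7, 216.1]
eef_rot: [0.241, 0.97, 0.0, -0.001]
wrist_force: [0.5, -0.4, -0.2]
grip_width: 0.997
grasp_force: 0.0
```

```bash
python3 - <<'E'
from h import *
from plant import r
im=r.read_camera("scene")[:,:,::-1];cv2.imwrite("pics/end.png",im)
cv2.imwrite("pics/endz.png",cv2.resize(im[120:320,190:457],(800,600),interpolation=cv2.INTER_CUBIC));print(r.sense()["clock"])
E
```

```text
59.25
```

View pics/endz.png

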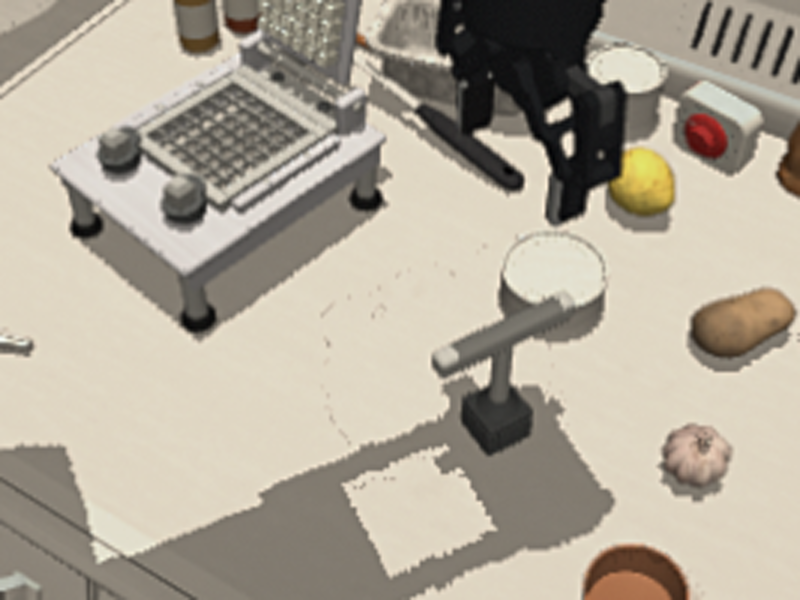

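The key stands upright at (497,420), both cams (118,148) and (183,198) are turned alike, the grid is back against the stop, and the bystanders haven't moved. I'm handing the job in.

```bash
python3 -c "
from plant import r
print(r.job_done())"
```

```text
the job is handed in; nothing more can be done
None
```

I turned both cam screws clockwise with the T-key until they bit (about 0.34 N m on the left and 0.30 N m on the right), stood the key upright where it was before, and handed the job in at about 59 s; no verdict came back, and how hard the cams grip is judged from that torque alone.

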